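Pin a gas syringe in its cradle, then draw the plunger to its ring and hold it

ROBOT

A 6-joint arm with a two-finger parallel gripper is mounted at the origin on a cart in front of the work surface, level with it; the furniture and walls round the work are solid. World frame = base frame: x ahead of the robot, y to its left, z up, the work surface at z = 0. Lengths are in mm, angles in degrees, forces in N, time in s.
With the tool pointing down it reaches from about 300 to 850 mm from the base axis. Payload 4.2 kg.
Tool frame: the origin (TCP) lies at the very end of the fingers, on their centre line; the grasp point (between the pads) lies 19 mm behind it; z points along the fingers, y is the direction in which the jaws open and shut (so a half turn about z gives the same grasp; the last joint's range is limited). The gripper opens to 91 mm and grips with 3 to 60 N. Pads are 32 mm wide; open, the fingers measure 118 mm over their backs; the gripper's body (76 mm by 178 mm) begins 60 mm behind the grasp point.
Start: joints at [65.947, 18.312, 89.639, -0, 72.044, -1.146], TCP at [223.813, 529.67, 213.976] pointing down, gripper open.
Joint ranges: [-177.97, 177.97], [-48.28, 115.42], [12.27, 149.76], [-77.06, 257.06], [2.81, 150.46], [-146.56, 146.56]. Speed limits (degrees/s): [147.25, 147.25, 180, 180, 180, 180].

INTERFACE

Orientations are given as [roll, pitch, yaw] about the fixed x, y, z axes, in that order (R = Rz(yaw) Ry(pitch) Rx(roll)).
In Python, from workcell import env gives the robot as it stands. The module is installed in compiled form; this text tells all that it offers.
- The arm moves only by the tool arm_command, never from a script. Its argument "targets" is a list of rows, each a list of 5 numbers: the closure, from 0 (fully open) to 1 (shut), then the shift along the tool's x, y, z each as a share of 50 cm, from -1 to 1, then the turn about the tool's z as a share of pi/4 rad, from -1 to 1. A call has 1 to 8 rows; each row is the pose to reach, as a shift and turn from the pose measured when the call began, along the tool's axes at that moment; what a row does not reach only later rows make up. A row lasts 1/12 s, in which the tool goes at most 41.7 mm and 7.16 degrees, less where a joint would pass 70% of its speed; a pose out of reach is approached as far as the arm can. A call with a number of a shift or a turn outside -1 to 1 is refused whole. A call with a gripper value outside its range is refused whole. The fingers move at their own pace and stop on an object; "squeeze" is the grip in N (left out, the last holds). Time passes only in rows, so rows that repeat a pose let the fingers close. It gives the time, the measured TCP pose, the force and the opening at its end, in the units of the state.
- env.state(): the state, without advancing time (a new reading comes with each control period).
- env.grab_frame(name): name is "scene" or "top" or "wrist"; returns the picture (384x512x3 uint8, red, green, blue); there is no depth.
- env.camera_params(name): a dict with "camera_matrix" (3x3 intrinsics, pixels), "R" (3x3) and "t" (3): a world point X has camera coordinates R X + t; the wrist camera has in their place "hand_eye" (4x4, takes a point from camera to tool coordinates, whose origin is the TCP and whose axes are the flange's). Camera axes: x right, y down, z forward; pixel columns grow to the right and rows downward; lengths in mm; the calibration is good to about 2 mm. The wrist camera is an equidistant fisheye: a pixel r from the principal point sees the ray r / f radians off the axis. A picture is of the moment at which its call begins: read the wrist's pose just before it. camera_params takes no time and is no camera call.
- env.job_done(): hands the job in, once; it reports no verdict.
The state is a dict: "time_s": time; "qpos": joint angles; "qvel": joint speeds; "effort": joint torques, N m; "ee_pos": TCP position; "ee_rot": TCP orientation; "force": force on the tool from outside, world axes, zero at the start; "torque": the same for the moment, N m; "gripper_width": finger opening in mm.
Only numpy, scipy, OpenCV 4.12 (cv2) and the standard library are available. Lean on these libraries where they do the work, as an engineer would, in place of code of your own. Each camera call takes 0.05 s, during which the arm holds its last target.

TASK

Leak-check the gas syringe: take the lock pin out of its block, drop it fully home through the cradle's fork and the syringe's ear and let go of it, so that the syringe cannot be dragged out of its cradle. Then take the plunger by its handle and draw it straight out, without forcing it sideways, until the black ring on the rod has just come wholly out of the end block (a draw of about 45 mm). Finish while still holding it there, because the outlet is shut and the vacuum would snap the plunger back, and leave the beaker, jar of caps and petri dish lid where they are.

Things in the scene. Friction and masses are not known exactly. Their poses are not given: they have to be found in the camera images.
- pin_grip (a point): Point on the axis of the loose lock pin where its white ribbed upright knob (19 mm across) is gripped: 26 mm above the underside of its collar, 16 mm below its top, 62 mm above the tip; z runs up the pin. The pin starts upright in one of two holes of an aluminium block (40 x 80 x 40 mm high), collar on the block's top; lift it 40 mm to clear.
- lock_pin: The lock pin; origin on its axis at the underside of its collar (22 mm across, 3 mm thick). Below it a steel shank 8 mm in diameter and 36 mm long.
- pin_tip (a point): The lower end of the lock pin's shank, on its axis; the last 4 mm are conical.
- lock_hole (a point): Centre of the mouth of the upright 10 mm lock hole, on top of the cradle's slotted fork, 56 mm above the bench, on the robot's side of the barrel near its outlet end. It goes through the upper cheek, the syringe's steel ear and the lower cheek (underside 28 mm lower), in line while the syringe is home. With the pin home its collar lies on the fork's top. Axes as the cradle's.
- cradle: Aluminium cradle 112 x 190 mm, fixed to the bench; origin on the bench under the syringe's axis. y: level, along the syringe, the way the plunger is drawn out; x: away from the robot's side, z up. In mm, the lock hole is at (-49, -91, 56), the handle's centre starts at (0, 114, 64). The syringe is 44 mm wide, its top 86 mm above the bench, its near side 27 mm from the hole's axis.
- syringe (a joint): How far the whole syringe (glass barrel between two square 44 mm end blocks) has slid out along its cradle in the draw direction, m: 0 = home against the end stop, 0.05 = limit. It slides at about 1.5 N, so without the pin it comes along with the plunger; with the pin in it can shift about 2 mm.
- plunger_handle (a point): Centre of the plunger's white spool-shaped handle, on the syringe's level axis, 64 mm above the bench: waist 24 mm in diameter and 33 mm long between two rims 31 mm across, 46 mm overall; round about the rod's axis (this point's y, pointing outward from the barrel). It can be gripped across the waist from above.
- plunger: The plunger, 120 g: the handle on a 10 mm steel rod (0.7 mm of play all round in the end block's guide) with a piston in the glass; draw it along its axis, pushed sideways it binds. Vacuum and seal pull it back in with about 5 to 8 N, more the farther it is out; it can come out 90 mm. Origin and axes as its handle's point.
- cap_face (a point): Centre of the outer face of the end block where the rod comes out, on the syringe's axis; 37 mm from the handle's centre when the plunger is fully in. The 3 mm wide black ring on the rod is hidden at the start, begins to show at a draw of 40 mm and is wholly out at 43 mm.
- beaker: Small clear beaker, 67 x 78 x 83 mm high; origin at the centre of its underside. Leave it alone.
- jar: Clear jar of small caps, 78 mm in diameter, 107 mm high; origin at the centre of its underside. Leave it alone.
- petri: Petri dish lid lying flat, 90 mm in diameter, 12 mm high; origin at the centre of its underside. Leave it alone.
Not all that is in view belongs to the job. Of the things shaped like the lock_pin, the white one is meant.

How it is judged:
By the outcome, as a careful person would: the job done as asked, in the order asked, and still so for the second after the job is handed in, while the arm keeps its last pose, push and grip.
It also fails if it takes over 61 s, if anything falls off the work surface, if the arm or the gripper's body presses on something with over 40 N, if the wrist force passes 120 N, or if a joint passes its speed limit or range.

## Working session

There is one attempt and no reset: what is moved stays moved. The work goes in short steps, Python scripts to look and compute and a tool call to move; the robot and the scene stay as the last step left them, time stands still between calls to the robot, and variables do not carry over. Pictures are saved under pics/ and viewed, and the job is handed in when it is done.

Besides the shell and the picture viewer there is one more tool, called after "Call:" as name(argument=value, ...), one argument or row to a line, values as JSON. arm_command: Moves the arm, as the interface text tells. Shift numbers are shares of 50 cm and turn numbers shares of pi/4 rad, none past 1 either way. Its arguments: {"type":"object","properties":{"targets":{"type":"array"},"squeeze":{"type":"number"}},"required":["targets"]}

```bash
mkdir -p pics; python3 - <<'E'
from workcell import env
import cv2
s=env.state();print(s)
for n in ["scene","top","wrist"]:
    p=env.camera_params(n);print(n,p)
    im=env.grab_frame(n);cv2.imwrite(f"pics/{n}0.png",im[:,:,::-1])
print(env.state()["time_s"])
E
```

```text
{'time_s': 0.0, 'qpos': array([ 6.59474890e+01,  1.83528722e+01,  8.97075125e+01,  1.01521612e-03,
        7.20431968e+01, -1.14688313e+00]), 'qvel': array([ 0.00810021,  0.02462156, -0.05591915, -0.08470384,  0.05476602,
        0.08260089]), 'effort': array([-1.46170602e-03, -4.12460017e+01, -2.31969541e+01,  7.25578750e-02,
        4.60018404e-02, -1.57407258e-04]), 'ee_pos': array([223.59325921, 529.19218109, 213.10044253]), 'ee_rot': array([-1.79896459e+02, -3.03824318e-03,  1.57094056e+02]), 'force': array([-0.35243193, -1.36379253,  0.12689297]), 'torque': array([-0.02502636,  0.04833723,  0.05131691]), 'gripper_width': 91.26380002687316}
scene {'camera_matrix': array([[416.08566536,   0.        , 259.84942393],
       [  0.        , 416.08566536, 189.76031541],
       [  0.        ,   0.        ,   1.        ]]), 'R': array([[ 0.55958641, -0.82861356,  0.0162053 ],
       [-0.491645  , -0.34763622, -0.79839479],
       [ 0.66719431,  0.43880362, -0.60191622]]), 't': array([-349.3227118,  299.8812327,  963.4204377])}
top {'camera_matrix': array([[414.25742576,   0.        , 26
[... 164 characters left out ...]
249],
       [-0.99634274,  0.02126252, -0.08275903],
       [ 0.08281107,  0.00157749, -0.99656402]]), 't': array([ -44.45664254,  520.30389631, 1150.28630464])}
wrist {'camera_matrix': array([[297.31863964,   0.        , 252.08429067],
       [  0.        , 297.31863964, 190.24167721],
       [  0.        ,   0.        ,   1.        ]]), 'hand_eye': array([[-5.30782060e-04, -9.72181500e-01, -2.34228198e-01,
         6.68096285e+01],
       [ 9.99999855e-01, -5.36631539e-04, -3.87601891e-05,
        -1.79991022e-01],
       [-8.80122994e-05, -2.34228185e-01,  9.72181644e-01,
        -1.72226223e+02],
       [ 0.00000000e+00,  0.00000000e+00,  0.00000000e+00,
         1.00000000e+00]])}
0.15
```

View pics/scene0.png

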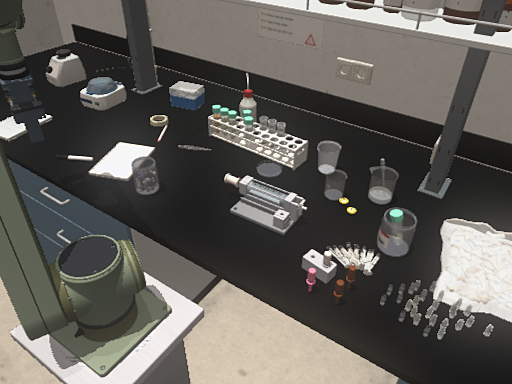

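View pics/top0.png

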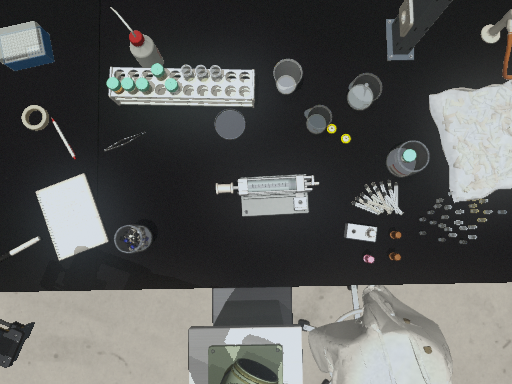

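View pics/wrist0.png

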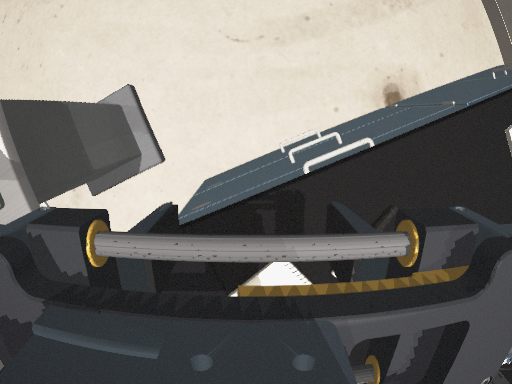

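```bash
python3 - <<'E'
import cv2,numpy as np
t=cv2.imread("pics/top0.png");s=cv2.imread("pics/scene0.png")
a=cv2.resize(t[165:225,205:325],None,fx=6,fy=6,interpolation=cv2.INTER_CUBIC)
cv2.imwrite("pics/a.png",a)
b=cv2.resize(t[205:275,335:415],None,fx=8,fy=8,interpolation=cv2.INTER_CUBIC);cv2.imwrite("pics/b.png",b)
c=cv2.resize(s[165:245,215:315],None,fx=7,fy=7,interpolation=cv2.INTER_CUBIC);cv2.imwrite("pics/c.png",c)
d=cv2.resize(s[240:310,295:395],None,fx=7,fy=7,interpolation=cv2.INTER_CUBIC);cv2.imwrite("pics/d.png",d)
E
```

```text
(no output)
```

View pics/a.png

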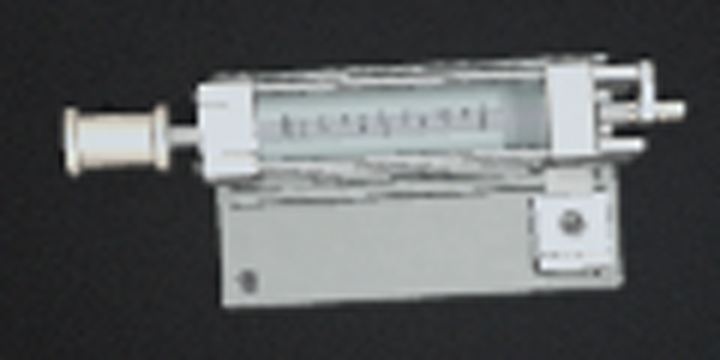

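View pics/b.png

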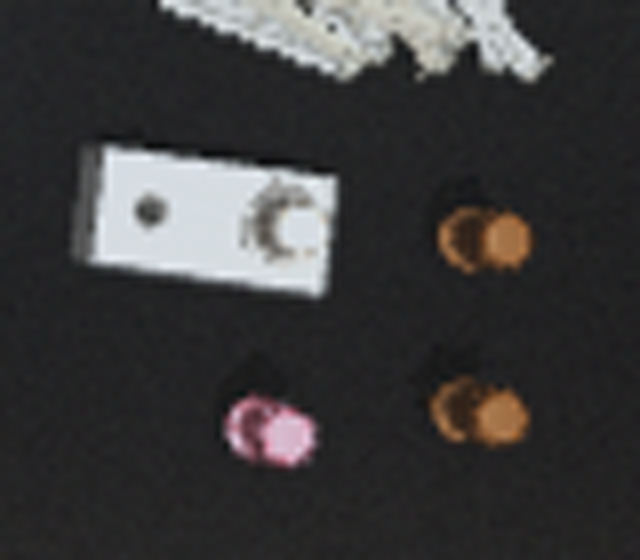

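View pics/c.png

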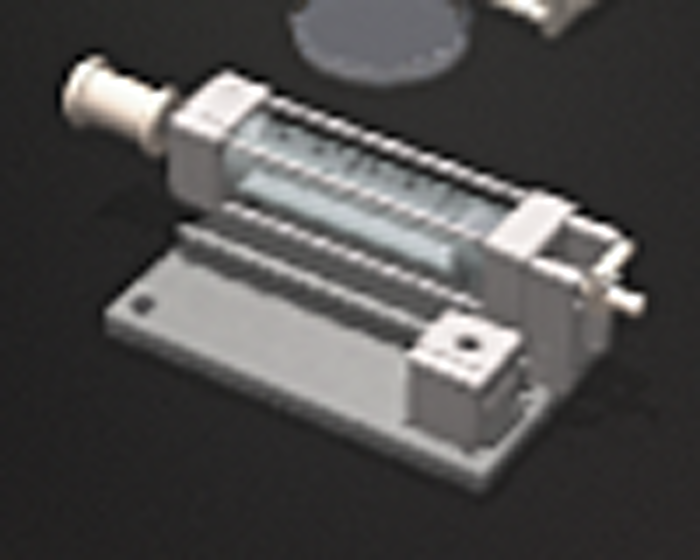

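View pics/d.png

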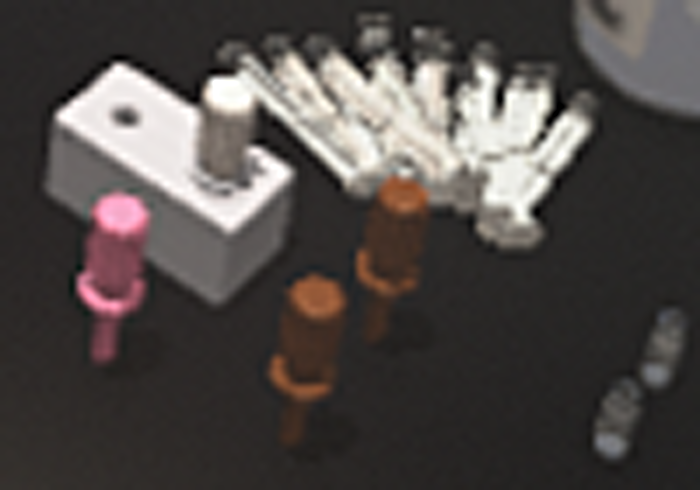

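```bash
cat > h.py <<'E'
import numpy as np, cv2
from workcell import env
def ray(n,u,v):
    p=env.camera_params(n);d=p["R"].T@np.linalg.solve(p["camera_matrix"],[u,v,1.]);c=-p["R"].T@p["t"];return c,d/np.linalg.norm(d)
def onz(n,u,v,z):
    c,d=ray(n,u,v);return c+d*(z-c[2])/d[2]
def tri(o):
    A=np.zeros((3,3));b=np.zeros(3)
    for n,u,v in o:
        c,d=ray(n,u,v);P=np.eye(3)-np.outer(d,d);A+=P;b+=P@c
    return np.linalg.solve(A,b)
def T(X,Y):return (205+(X+.5)/6-.5,165+(Y+.5)/6-.5)
def B(X,Y):return (335+(X+.5)/8-.5,205+(Y+.5)/8-.5)
def C(X,Y):return (215+(X+.5)/7-.5,165+(Y+.5)/7-.5)
def D(X,Y):return (295+(X+.5)/7-.5,240+(Y+.5)/7-.5)
E
python3 - <<'E'
from h import *
np.set_printoptions(precision=1,suppress=True)
for nm,a,b,z in [("lockhole",T(571,222),C(468,344),56),("pintop",B(299,230),D(230,95),82),("bhole",B(150,211),D(125,116),40),("handle",T(116,139),C(118,105),64)]:
    print(nm,onz("top",*a,z),onz("scene",*b,z),tri([("top",*a),("scene",*b)]))
print("collar",onz("top",*B(283,225),43))
l=onz("top",*T(571,222),56);h=onz("top",*T(116,139),64)
d=h-l;print(np.hypot(*d[:2]),np.hypot(49,205),np.degrees(np.arctan2(d[1],d[0])-np.arctan2(205,49)))
for c in [(224,304),(622,284),(222,200)]:print("plate",onz("top",*T(*c),8))
for c in [(104,148),(336,177),(325,296),(90,264)]:print("blk",onz("top",*B(*c),40))
E
```

```text
lockhole [ 494.8 -159.8   56. ] [ 493.9 -161.3   56. ] [ 495.1 -160.2   54.6]
pintop [ 404.6 -346.9   82. ] [ 404.2 -349.    82. ] [ 405.  -347.9   80.6]
bhole [ 411.5 -306.8   40. ] [ 411.9 -307.2   40. ] [ 411.7 -307.    40.1]
handle [536.5  46.8  64. ] [536.1  49.3  64. ] [535.8  47.6  64.9]
collar [ 405.8 -351.6   43. ]
210.74091080971075 210.77476129745705 2.0242019620992773
plate [462.4   1.7   8. ]
plate [ 467.9 -187.5    8. ]
plate [511.9   1.8   8. ]
blk [ 433.5 -291.7   40. ]
blk [ 421.8 -371.4   40. ]
blk [ 381.1 -365.8   40. ]
blk [ 393.8 -285.4   40. ]
```

```bash
cat >> h.py <<'E'
from scipy.spatial.transform import Rotation as Ro
np.set_printoptions(precision=4,suppress=True)
def go(x,y,z,yaw=None):
    s=env.state();R=Ro.from_euler('xyz',s["ee_rot"],degrees=True).as_matrix()
    d=R.T@(np.array([x,y,z])-s["ee_pos"])
    tr=0
    cy=s["ee_rot"][2]
    if yaw is not None: tr=-((yaw-cy+180)%360-180)
    print("t",round(s["time_s"],2),"pos",s["ee_pos"],"rot",s["ee_rot"],"F",s["force"],"w",s["gripper_width"]);print("shift share",d/500,"turn share",tr/45,"mm",d)
E
python3 -c "
from h import *
go(400,230,190,112)"
```

```text
t 0.15 pos [223.6677 529.3321 213.3243] rot [-179.9258   -0.0015  157.0921] F [-0.0719 -0.4217  0.1488] w 91.22276976321167
shift share [-0.5579 -0.4141  0.0472] turn share 1.0020470527310155 mm [-278.9412 -207.0565   23.5849]
```

Call:
arm_command(
  targets=[
    [0.4, -0.558, -0.414, 0.047, 1],
    [0.4, -0.558, -0.414, 0.047, 1],
    [0.4, -0.558, -0.414, 0.047, 1],
    [0.4, -0.558, -0.414, 0.047, 1],
    [0.4, -0.558, -0.414, 0.047, 1],
    [0.4, -0.558, -0.414, 0.047, 1],
    [0.4, -0.558, -0.414, 0.047, 1],
    [0.4, -0.558, -0.414, 0.047, 1],
  ],
)

```text
time_s: 0.82
ee_pos: [392.9, 241.1, 191.0]
ee_rot: [-179.9, 0.1, 112.0]
force: [0.1, 0.4, -0.6]
gripper_width: 54.7
```

```bash
python3 -c "
from h import *
go(405,-90,185,67);print(env.state()['qpos'])"
```

```text
t 0.82 pos [392.8507 241.125  190.9771] rot [-179.9498    0.0525  112.0366] F [ 0.1329  0.3666 -0.5773] w 54.73219700272697
shift share [-0.623  -0.2259  0.0127] turn share 1.0008131634693036 mm [-311.4873 -112.9704    6.3616]
[ 30.144    9.0725 105.7695  -0.0495  65.215    8.1282]
```

Call:
arm_command(
  targets=[
    [0.4, -0.623, -0.226, 0.013, 1],
    [0.4, -0.623, -0.226, 0.013, 1],
    [0.4, -0.623, -0.226, 0.013, 1],
    [0.4, -0.623, -0.226, 0.013, 1],
    [0.4, -0.623, -0.226, 0.013, 1],
    [0.4, -0.623, -0.226, 0.013, 1],
    [0.4, -0.623, -0.226, 0.013, 1],
    [0.4, -0.623, -0.226, 0.013, 1],
  ],
)

```text
time_s: 1.48
ee_pos: [404.4, -92.0, 184.9]
ee_rot: [180.0, 0.1, 67.0]
force: [0.5, -0.3, -0.8]
gripper_width: 54.4
```

```bash
python3 -c "
from h import *
go(404.5,-345,175,22)"
```

```text
t 1.48 pos [404.4183 -91.9738 184.9405] rot [179.9739   0.06    66.9509] F [ 0.5093 -0.3366 -0.7692] w 54.40888903806639
shift share [-0.4656  0.1983  0.0205] turn share 0.9989087644156345 mm [-232.7845   99.1353   10.2294]
```

Call:
arm_command(
  targets=[
    [0.4, -0.466, 0.198, 0.02, 1],
    [0.4, -0.466, 0.198, 0.02, 1],
    [0.4, -0.466, 0.198, 0.02, 1],
    [0.4, -0.466, 0.198, 0.02, 1],
    [0.4, -0.466, 0.198, 0.02, 1],
    [0.4, -0.466, 0.198, 0.02, 1],
    [0.4, -0.466, 0.198, 0.02, 1],
    [0.4, -0.466, 0.198, 0.02, 1],
  ],
)

```text
time_s: 2.15
ee_pos: [403.8, -347.5, 174.4]
ee_rot: [180.0, 0.1, 21.7]
force: [-0.2, 0.9, 0.4]
gripper_width: 54.6
```

```bash
python3 -c "
from h import *
go(404.5,-348.5,140,2)"
```

```text
t 2.15 pos [ 403.7779 -347.5352  174.3517] rot [179.9785   0.0597  21.7115] F [-0.1728  0.8823  0.4282] w 54.633317486578235
shift share [0.0007 0.0023 0.0687] turn share 0.4380343080069401 mm [ 0.3498  1.1505 34.3518]
```

Call:
arm_command(
  targets=[
    [0.4, 0.001, 0.002, 0.069, 0.438],
    [0.4, 0.001, 0.002, 0.069, 0.438],
    [0.4, 0.001, 0.002, 0.069, 0.438],
    [0.4, 0.001, 0.002, 0.069, 0.438],
  ],
)

```text
time_s: 2.48
ee_pos: [404.3, -346.7, 139.3]
ee_rot: [-179.9, 0.1, 2.0]
force: [1.3, 0.7, 0.8]
gripper_width: 54.7
```

```bash
python3 - <<'E'
from h import *
go(404.5,-348.5,66,2)
for n in ["wrist","top"]:
    cv2.imwrite(f"pics/{n}1.png",env.grab_frame(n)[:,:,::-1])
E
```

```text
t 2.48 pos [ 404.2771 -346.7294  139.268 ] rot [-179.9427    0.1199    2.0388] F [1.2529 0.7171 0.7815] w 54.66218139025736
shift share [0.0006 0.0037 0.1465] turn share 0.0008623680607766144 mm [ 0.3131  1.8508 73.2657]
```

View pics/wrist1.png

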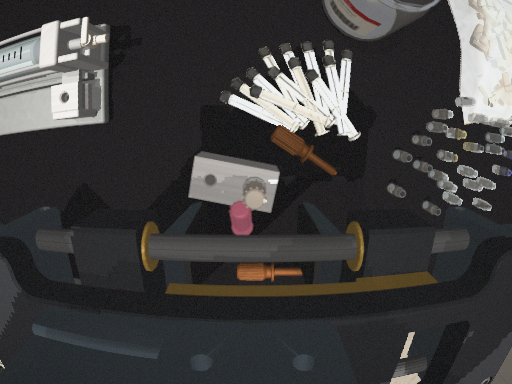

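View pics/top1.png

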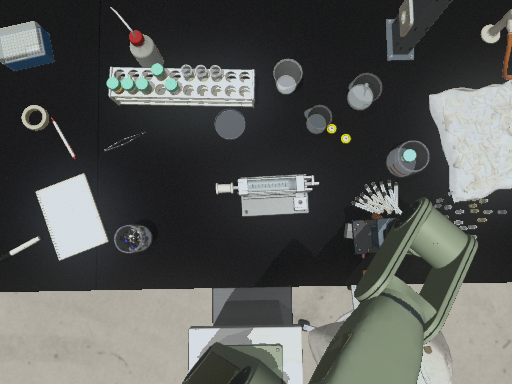

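```bash
python3 - <<'E'
from h import *
im=env.grab_frame("scene")[:,:,::-1]
cv2.imwrite("pics/s1.png",cv2.resize(im[190:330,270:430],None,fx=5,fy=4.2,interpolation=cv2.INTER_CUBIC))
E
```

```text
(no output)
```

View pics/s1.png

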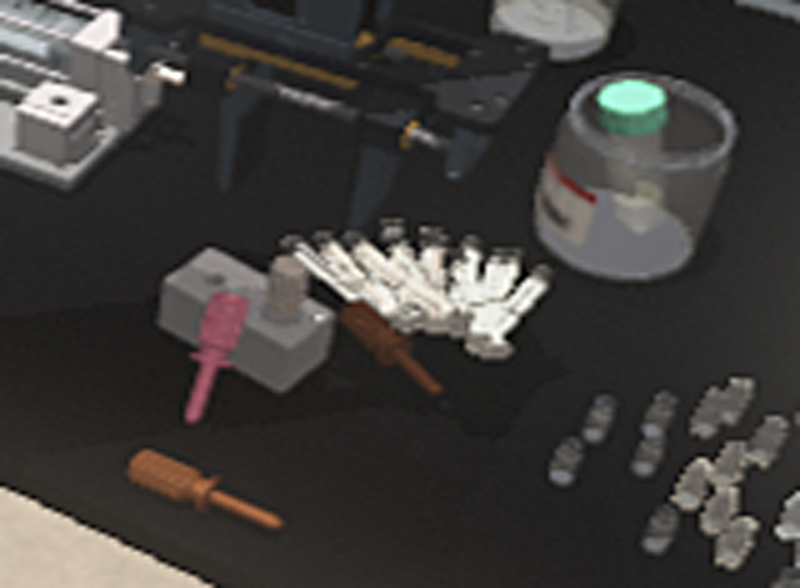

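```bash
cat >> h.py <<'E'
def wray(u,v,s=None):
    s=s or env.state();p=env.camera_params("wrist");K=p["camera_matrix"]
    a=(u-K[0,2])/K[0,0];b=(v-K[1,2])/K[1,1];th=np.hypot(a,b)
    d=np.array([np.sin(th)*a/th,np.sin(th)*b/th,np.cos(th)]);H=p["hand_eye"]
    R=Ro.from_euler('xyz',s["ee_rot"],degrees=True).as_matrix()
    return s["ee_pos"]+R@H[:3,3],R@(H[:3,:3]@d)
def wz(u,v,z):
    c,d=wray(u,v);return c+d*(z-c[2])/d[2]
E
python3 - <<'E'
from h import *
for z in (40,50,60,70,80): print(z,"pink",wz(240,207,z),onz("scene",315.6,261.4,z))
print("lock",wz(66,97,56)); print("pin",wz(255,199,82),"bhole",wz(210,180,40)); go(404.5,-348.5,66,2)
E
```

```text
40 pink [ 386.4556 -336.3131   40.    ] [ 400.256  -322.6689   40.    ]
50 pink [ 389.4985 -336.616    50.    ] [ 391.3369 -326.3033   50.    ]
60 pink [ 392.5413 -336.919    60.    ] [ 382.4178 -329.9376   60.    ]
70 pink [ 395.5842 -337.222    70.    ] [ 373.4988 -333.5719   70.    ]
80 pink [ 398.6271 -337.525    80.    ] [ 364.5797 -337.2062   80.    ]
lock [ 494.0832 -161.6608   56.    ]
pin [ 406.4149 -349.4467   82.    ] bhole [ 411.7956 -307.2716   40.    ]
t 2.63 pos [ 404.803  -347.5433  140.2097] rot [179.9532   0.0315   2.2213] F [ 0.6005 -0.1904 -0.0084] w 54.66078698846736
shift share [-0.0006  0.0018  0.1484] turn share 0.004917380333025929 mm [-0.2991  0.8836 74.2107]
```

Call:
arm_command(
  targets=[
    [0.4, 0.0, 0.002, 0.07, 1],
    [0.4, 0.0, 0.002, 0.07, 1],
    [0.4, 0.0, 0.002, 0.07, 1],
    [0.4, 0.0, 0.002, 0.07, 1],
    [0.4, 0.0, 0.002, 0.07, 1],
    [0.4, 0.0, 0.002, 0.07, 1],
    [0.4, 0.0, 0.002, 0.07, 1],
    [0.4, 0.0, 0.002, 0.07, 1],
  ],
)

```text
time_s: 3.3
ee_pos: [405.0, -348.3, 105.6]
ee_rot: [180.0, -0.0, -42.7]
force: [0.5, 0.2, 0.3]
gripper_width: 54.9
```

```bash
python3 - <<'E'
from h import *
go(405.3,-348.5,54,-45)
cv2.imwrite("pics/w2.png",env.grab_frame("wrist")[:,:,::-1])
im=env.grab_frame("scene")[:,:,::-1]
cv2.imwrite("pics/s2.png",cv2.resize(im[190:330,270:430],None,fx=5,fy=4.2,interpolation=cv2.INTER_CUBIC))
E
```

```text
t 3.3 pos [ 405.0369 -348.2536  105.6301] rot [179.952   -0.0478 -42.6637] F [0.5395 0.1775 0.2521] w 54.87256158478058
shift share [ 0.0006 -0.0001  0.1033] turn share 0.05191686529861449 mm [ 0.3174 -0.0404 51.6304]
```

View pics/w2.png

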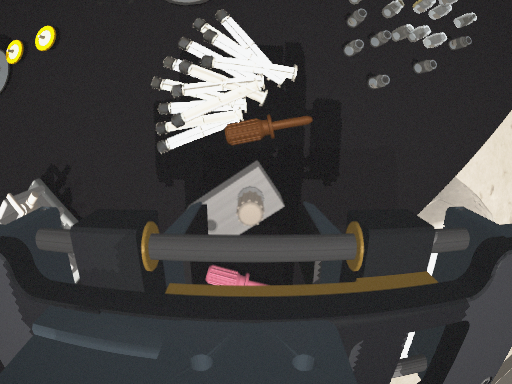

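View pics/s2.png

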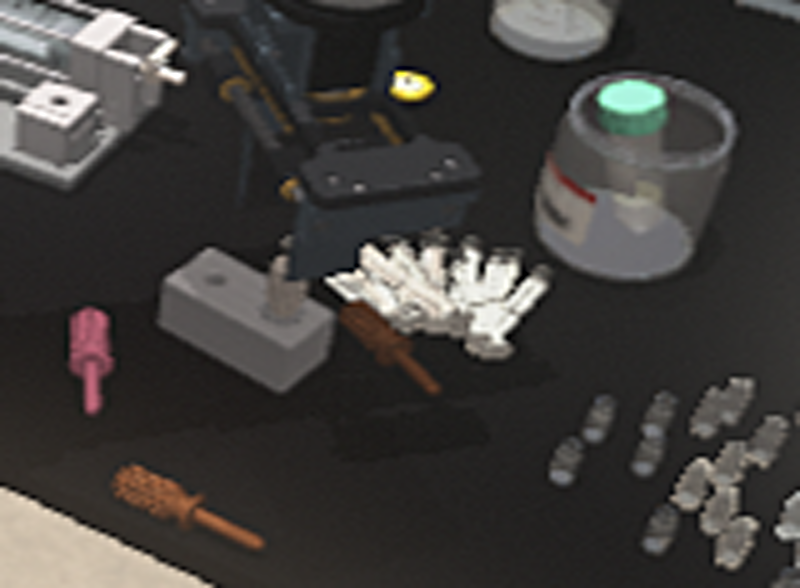

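```bash
python3 - <<'E'
from h import *
print(wz(250,213,82)); go(405.3,-348.5,48,-42.7)
E
```

```text
[ 406.3883 -348.4347   82.    ]
t 3.4 pos [ 404.9914 -348.3476  105.5591] rot [179.9508  -0.0422 -42.6247] F [0.4424 0.0445 0.3501] w 54.896915155644514
shift share [ 0.0006 -0.0003  0.1151] turn share 0.0016727812304484107 mm [ 0.2879 -0.1463 57.5592]
```

Call:
arm_command(
  targets=[
    [0.4, 0.001, 0, 0.06, 0],
    [0.4, 0.001, 0, 0.1, 0],
    [0.4, 0.001, 0, 0.115, 0],
    [0.4, 0.001, 0, 0.115, 0],
    [0.7, 0.001, 0, 0.115, 0],
    [1, 0.001, 0, 0.115, 0],
    [1, 0.001, 0, 0.115, 0],
    [1, 0.001, 0, 0.115, 0],
  ],
  squeeze=8,
)

```text
time_s: 4.07
ee_pos: [405.9, -349.3, 49.1]
ee_rot: [180.0, -0.2, -42.6]
force: [-0.0, 0.1, 0.5]
gripper_width: 31.1
```

```bash
python3 - <<'E'
from h import *
go(405.3,-348.5,48,-42.7)
E
```

```text
t 4.07 pos [ 405.8952 -349.2874   49.1005] rot [179.9514  -0.1664 -42.6199] F [-0.0358  0.0686  0.5415] w 31.073613524457045
shift share [-0.0019 -0.0004  0.0022] turn share 0.0017810266958608483 mm [-0.9744 -0.1774  1.0975]
```

Call:
arm_command(
  targets=[
    [1, -0.001, 0, 0.001, 0],
    [1, -0.001, 0, 0.001, 0],
    [1, -0.001, 0, 0.001, 0],
    [1, -0.001, 0, 0.001, 0],
    [1, -0.001, 0, 0.001, 0],
  ],
  squeeze=8,
)

```text
time_s: 4.48
ee_pos: [405.9, -349.1, 49.2]
ee_rot: [180.0, -0.2, -42.6]
force: [-0.4, 0.2, 5.3]
gripper_width: 18.8
```

```bash
python3 - <<'E'
from h import *
go(405.3,-348.5,140,-42.7);print(env.state()['force'],env.state()['torque'])
E
```

```text
t 4.48 pos [ 405.9236 -349.0566   49.1732] rot [179.9673  -0.2214 -42.6201] F [-0.3594  0.2483  5.2659] w 18.838770669556357
shift share [-0.001   0.0001 -0.1817] turn share 0.0017746264012872518 mm [ -0.4848   0.0645 -90.8293]
[-0.3594  0.2483  5.2659] [ 0.251   0.0397 -0.0128]
```

Call:
arm_command(
  targets=[
    [1, 0, 0, 0, 0],
    [1, 0, 0, 0, 0],
    [1, 0, 0, -0.04, 0],
    [1, 0, 0, -0.08, 0],
    [1, 0, 0, -0.13, 0],
    [1, 0, 0, -0.18, 0],
    [1, 0, 0, -0.18, 0],
    [1, 0, 0, -0.18, 0],
  ],
  squeeze=25,
)

```text
time_s: 5.15
ee_pos: [406.0, -349.3, 139.9]
ee_rot: [180.0, -0.4, -42.6]
force: [-0.2, 0.3, -1.2]
gripper_width: 18.4
```

```bash
python3 - <<'E'
from h import *
go(480,-200,140,2)
cv2.imwrite("pics/w3.png",env.grab_frame("wrist")[:,:,::-1])
im=env.grab_frame("scene")[:,:,::-1]
cv2.imwrite("pics/s3.png",cv2.resize(im[170:330,230:430],None,fx=4,fy=3.7,interpolation=cv2.INTER_CUBIC))
E
```

```text
t 5.15 pos [ 406.0157 -349.287   139.939 ] rot [179.9503  -0.3543 -42.6148] F [-0.2137  0.3086 -1.2322] w 18.35422510740467
shift share [-0.0933 -0.3199 -0.001 ] turn share -0.9914399931079364 mm [ -46.6293 -159.9555   -0.488 ]
```

View pics/s3.png

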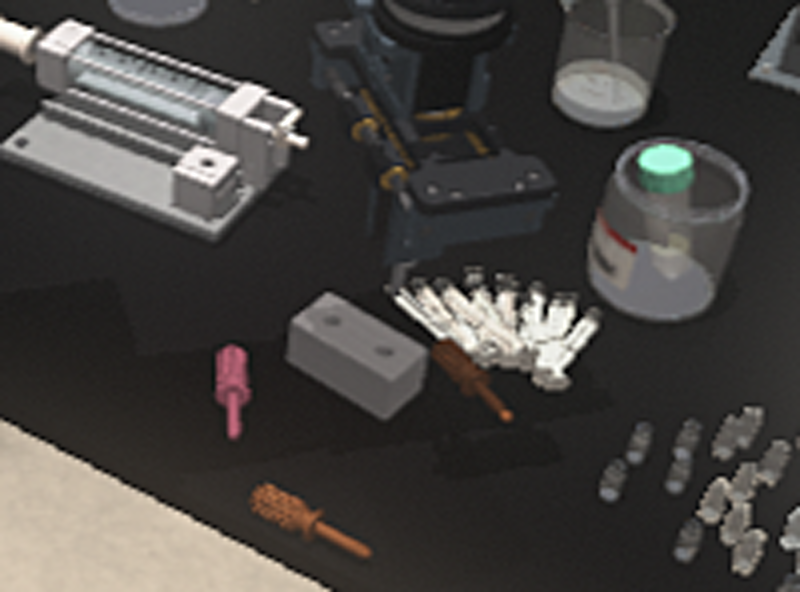

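View pics/w3.png

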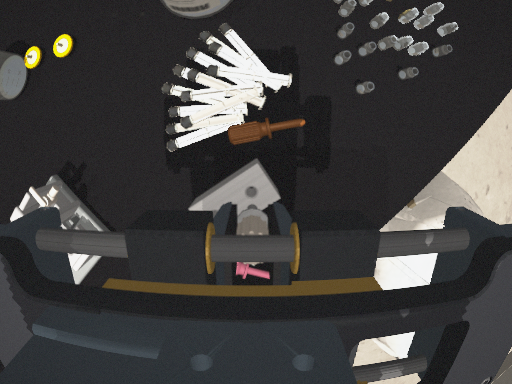

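Call:
arm_command(
  targets=[
    [1, -0.093, -0.32, 0, -0.99],
    [1, -0.093, -0.32, 0, -0.99],
    [1, -0.093, -0.32, 0, -0.99],
    [1, -0.093, -0.32, 0, -0.99],
    [1, -0.093, -0.32, 0, -0.99],
    [1, -0.093, -0.32, 0, -0.99],
    [1, -0.093, -0.32, 0, -0.99],
    [1, -0.093, -0.32, 0, -0.99],
  ],
)

```text
time_s: 5.92
ee_pos: [478.1, -198.1, 135.9]
ee_rot: [-180.0, 0.2, 2.0]
force: [0.4, 0.1, -1.2]
gripper_width: 18.3
```

```bash
python3 - <<'E'
from h import *
go(494.7,-160.6,118,2)
cv2.imwrite("pics/w4.png",env.grab_frame("wrist")[:,:,::-1])
E
```

```text
t 5.92 pos [ 478.1332 -198.0978  135.9305] rot [-179.9988    0.1748    2.007 ] F [ 0.3809  0.0576 -1.2244] w 18.304085705292653
shift share [ 0.0358 -0.0738  0.0358] turn share 0.00015568678818074963 mm [ 17.9245 -36.8942  17.8767]
```

View pics/w4.png

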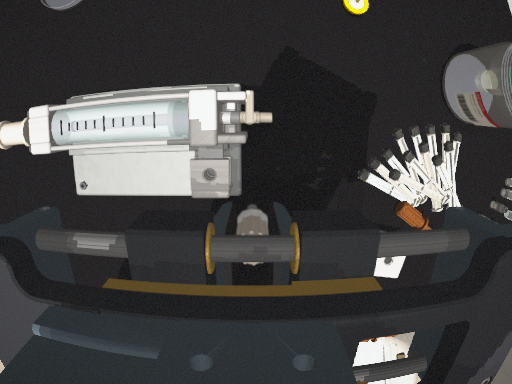

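```bash
python3 - <<'E'
from h import *
im=cv2.imread("pics/w4.png")
cv2.imwrite("pics/w4a.png",cv2.resize(im[130:250,170:290],None,fx=5,fy=5,interpolation=cv2.INTER_CUBIC))
E
```

```text
(no output)
```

View pics/w4a.png

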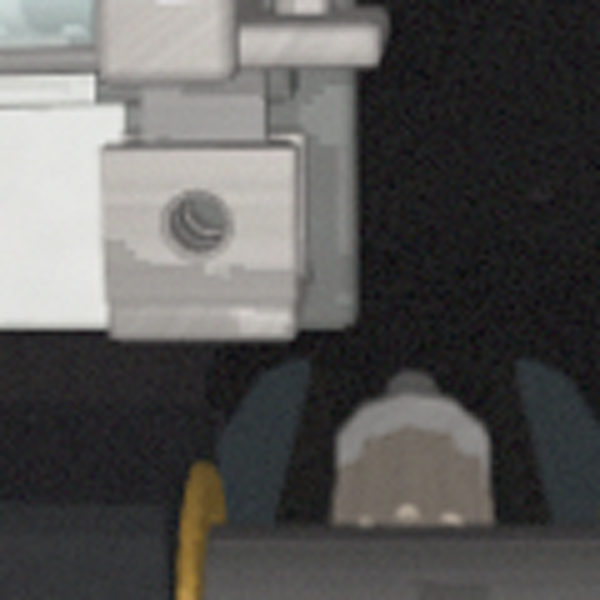

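```bash
python3 - <<'E'
from h import *
s=env.state();print(s["ee_pos"])
print("hole",wz(209,173.8,56))
print("tip",wz(251.9,203.9,91),wz(251.9,203.9,95))
# expected u of TCP axis point
E
```

```text
[ 478.1528 -198.4105  136.1818]
hole [ 494.8918 -160.0078   56.    ]
tip [ 479.2739 -197.8245   91.    ] [ 480.4484 -197.7888   95.    ]
```

Call:
arm_command(
  targets=[
    [1, 0.018, -0.037, 0.01, 0],
    [1, 0.035, -0.074, 0.036, 0],
    [1, 0.035, -0.075, 0.046, 0],
    [1, 0.035, -0.075, 0.046, 0],
    [1, 0.035, -0.075, 0.046, 0],
  ],
)

```text
time_s: 6.38
ee_pos: [493.7, -160.8, 112.5]
ee_rot: [180.0, 0.2, 1.9]
force: [0.2, -0.4, 0.4]
gripper_width: 18.5
```

```bash
python3 - <<'E'
from h import *
go(494.8,-160.3,112,2)
w=env.grab_frame("wrist")[:,:,::-1];s=env.grab_frame("scene")[:,:,::-1]
a=cv2.resize(w[130:250,170:290],None,fx=5,fy=5,interpolation=cv2.INTER_CUBIC)
cv2.imwrite("pics/w5a.png",a)
cv2.imwrite("pics/s5a.png",cv2.resize(s[150:240,240:330],None,fx=6,fy=6,interpolation=cv2.INTER_CUBIC))
E
```

```text
t 6.38 pos [ 493.7165 -160.7679  112.4904] rot [179.996    0.2498   1.8834] F [ 0.1571 -0.3584  0.442 ] w 18.481054690958242
shift share [ 0.0022 -0.0009  0.001 ] turn share -0.002591201810863216 mm [ 1.1004 -0.4321  0.4856]
```

View pics/w5a.png

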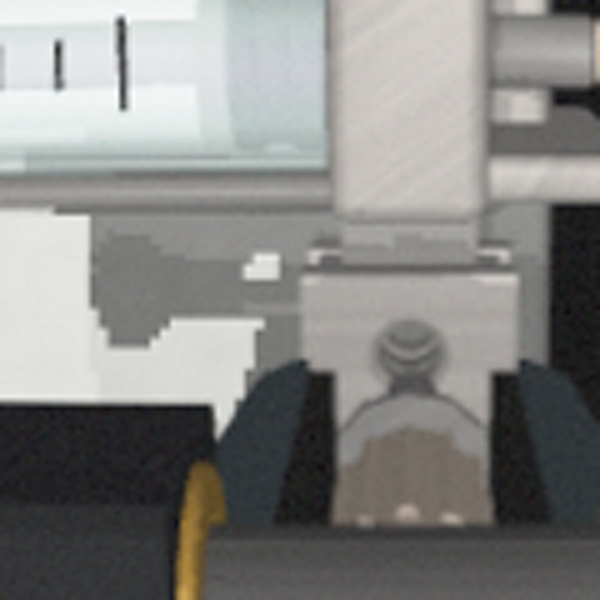

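View pics/s5a.png

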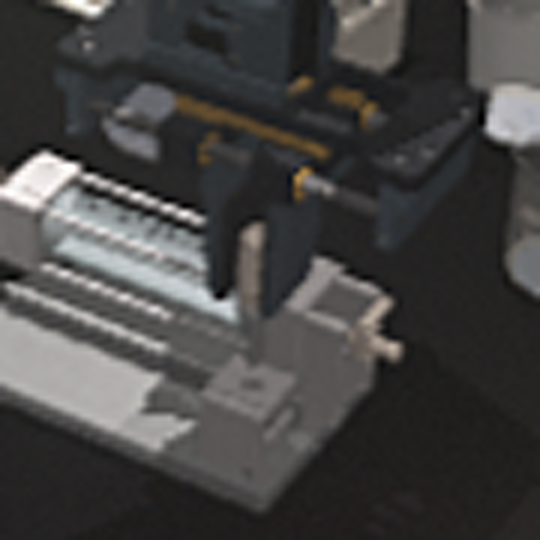

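```bash
python3 - <<'E'
from h import *
print(env.state()["ee_pos"])
print("hole w",wz(251.8,198.6,56))
def S(X,Y):return (240+(X+.5)/6-.5,150+(Y+.5)/6-.5)
print("hole s",onz("scene",*S(254,384),56))
print("tip s",onz("scene",*S(256,362),67.5))
for t in (491.7,493.7,495.7):
  p=env.camera_params("scene")
  for z in(67,95):
    q=p["R"]@np.array([t,-160.8,z])+p["t"];q=p["camera_matrix"]@q;q=q[:2]/q[2];print(t,z,(q-[240,150]+.5)*6-.5)
E
```

```text
[ 494.2805 -161.2196  113.3337]
hole w [ 496.2633 -160.5464   56.    ]
hole s [ 495.2081 -162.1509   56.    ]
tip s [ 497.6082 -161.1378   67.5   ]
491.7 67 [248.7973 369.096 ]
491.7 95 [251.6129 322.993 ]
493.7 67 [251.0176 366.8745]
493.7 95 [253.8621 320.7921]
495.7 67 [253.233 364.658]
495.7 95 [256.1062 318.5963]
```

```bash
cat >> h.py <<'E'
def wproj(X,s=None):
    s=s or env.state();p=env.camera_params("wrist");K=p["camera_matrix"];H=p["hand_eye"]
    R=Ro.from_euler('xyz',s["ee_rot"],degrees=True).as_matrix()
    c=H[:3,:3].T@(R.T@(np.array(X)-s["ee_pos"])-H[:3,3])
    th=np.arctan2(np.hypot(c[0],c[1]),c[2]);h=np.hypot(c[0],c[1])
    return K[0,0]*th*c[:2]/h+K[:2,2]
E
python3 - <<'E'
from h import *
s=env.state();e=s["ee_pos"];print(e,s["ee_rot"])
for off in ([0,0,-45],[2,0,-45],[4,0,-41],[11,0,-9],[9.5,0,30]):
    print(off,(wproj(e+off)-[170,130]+.5)*5-.5)
E
```

```text
[ 494.2805 -161.2196  113.3337] [179.9643   0.1349   1.841 ]
[0, 0, -45] [414.964  379.0791]
[2, 0, -45] [415.3858 366.4813]
[4, 0, -41] [415.8784 361.0712]
[11, 0, -9] [418.3107 377.3518]
[9.5, 0, 30] [419.413  499.9984]
```

Call:
arm_command(
  targets=[
    [1, 0.007, 0, 0.016, 0],
    [1, 0.007, -0.0005, 0.017, 0],
    [1, 0.007, -0.0005, 0.017, 0],
    [1, 0.007, -0.0005, 0.017, 0],
  ],
)

```text
time_s: 6.82
ee_pos: [497.6, -161.1, 104.8]
ee_rot: [180.0, 0.1, 1.8]
force: [0.7, 0.1, -0.5]
gripper_width: 18.4
```

```bash
python3 - <<'E'
from h import *
go(494.8,-160.3,112,2)
w=env.grab_frame("wrist")[:,:,::-1];s=env.grab_frame("scene")[:,:,::-1]
a=cv2.resize(w[150:240,200:300],None,fx=7,fy=6.5,interpolation=cv2.INTER_CUBIC)
cv2.imwrite("pics/w6a.png",a)
cv2.imwrite("pics/s6a.png",cv2.resize(s[175:235,250:310],None,fx=9,fy=9,interpolation=cv2.INTER_CUBIC))
E
```

```text
t 6.82 pos [ 497.6292 -161.0884  104.755 ] rot [179.9672   0.1492   1.818 ] F [ 0.7058  0.1271 -0.5029] w 18.366720610247626
shift share [-0.0056 -0.0017 -0.0145] turn share -0.004045301844724412 mm [-2.8216 -0.8736 -7.2382]
```

View pics/w6a.png

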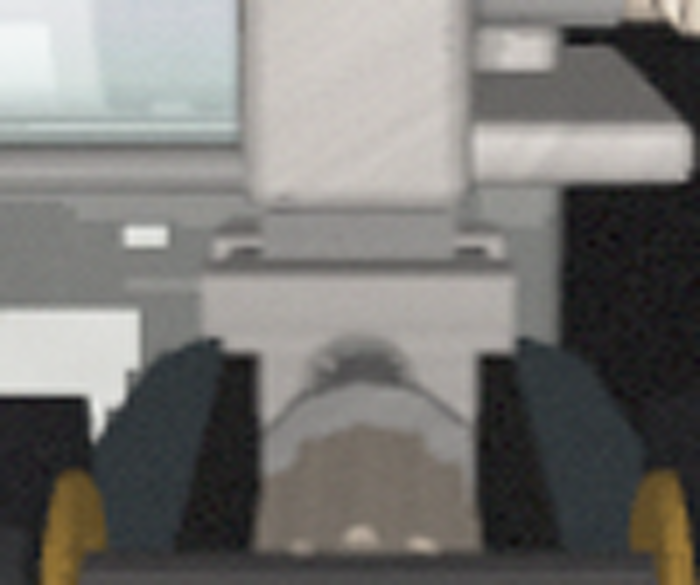

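View pics/s6a.png

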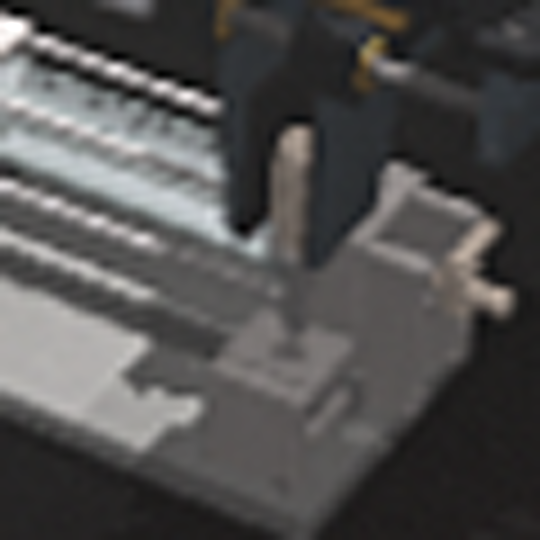

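```bash
python3 - <<'E'
from h import *
s=env.state();e=s["ee_pos"];print(e)
f=lambda X:((wproj(X)-[200,150]+.5)*[7,6.5]-.5)
for hx in (494.5,495.5,496.5,497.5): print("hole rim",hx,f([hx+5,-160.6,56]))
for dx in (-3,-2,-1,0): print("collar",dx,f(e+[dx+11,0,-6]),"coll under",f(e+[dx+11,0,-9]),"shoulder",f(e+[dx+4,0,-41]),"tip",f(e+[dx+1.5,0,-45]))
E
```

```text
[ 497.7583 -160.9683  104.9431]
hole rim 494.5 [368.2002 339.4016]
hole rim 495.5 [368.4862 331.3118]
hole rim 496.5 [368.7727 323.203 ]
hole rim 497.5 [369.0599 315.0753]
collar -3 [374.859  399.2747] coll under [374.7334 389.9796] shoulder [371.4828 364.6439] tip [370.6666 375.2409]
collar -2 [375.221  389.4164] coll under [375.0895 380.2555] shoulder [371.7823 356.3157] tip [370.9592 367.0933]
collar -1 [375.5839 379.5264] coll under [375.4466 370.5011] shoulder [372.0825 347.9663] tip [371.2525 358.9249]
collar 0 [375.9477 369.6052] coll under [375.8045 360.7167] shoulder [372.3834 339.5959] tip [371.5464 350.7361]
```

Call:
arm_command(
  targets=[
    [1, -0.003, 0, 0, 0],
    [1, -0.003, 0, 0, 0],
    [1, -0.003, 0, 0.006, 0],
    [1, -0.003, 0, 0.012, 0],
    [1, -0.003, 0, 0.018, 0],
    [1, -0.003, 0, 0.018, 0],
  ],
)

```text
time_s: 7.42
ee_pos: [495.7, -160.8, 95.1]
ee_rot: [180.0, 0.2, 1.8]
force: [0.4, -0.6, -0.7]
gripper_width: 18.5
```

```bash
python3 - <<'E'
from h import *
go(496,-161,65,2)
w=env.grab_frame("wrist")[:,:,::-1]
cv2.imwrite("pics/w7a.png",cv2.resize(w[150:240,200:300],None,fx=7,fy=6.5,interpolation=cv2.INTER_CUBIC))
E
```

```text
t 7.42 pos [ 495.6819 -160.8166   95.1153] rot [179.9924   0.2127   1.8367] F [ 0.3985 -0.6403 -0.7325] w 18.547062509251884
shift share [0.0008 0.0004 0.0602] turn share -0.00362861048554982 mm [ 0.4238  0.1895 30.114 ]
```

View pics/w7a.png

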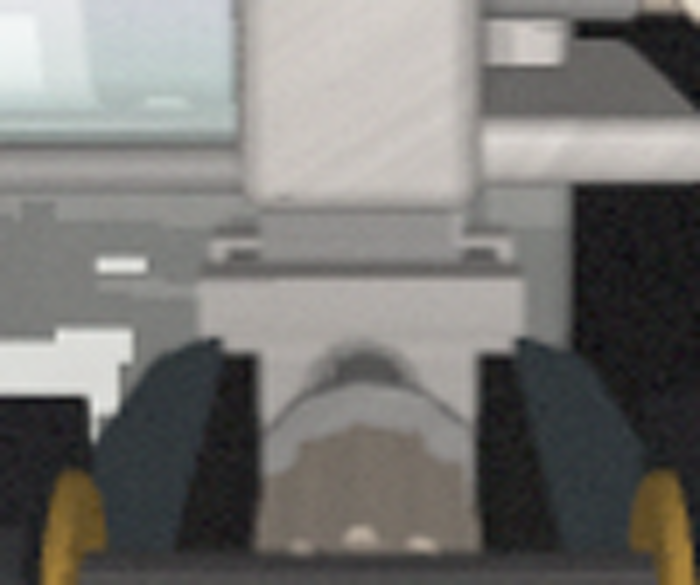

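Call:
arm_command(
  targets=[
    [1, 0, 0, 0.006, 0],
    [1, 0, 0, 0.012, 0],
    [1, 0, 0, 0.018, 0],
    [1, 0, 0, 0.024, 0],
    [1, 0, 0, 0.03, 0],
    [1, 0, 0, 0.03, 0],
  ],
)

```text
time_s: 7.97
ee_pos: [495.4, -160.8, 79.7]
ee_rot: [-180.0, 0.3, 1.8]
force: [-0.2, 0.2, -0.9]
gripper_width: 17.9
```

Call:
arm_command(
  targets=[
    [1, 0, 0, 0.006, 0],
    [1, 0, 0, 0.012, 0],
    [1, 0, 0, 0.018, 0],
    [1, 0, 0, 0.024, 0],
    [1, 0, 0, 0.027, 0],
    [1, 0, 0, 0.027, 0],
  ],
)

```text
time_s: 8.47
ee_pos: [495.1, -160.7, 65.7]
ee_rot: [-180.0, 0.3, 1.8]
force: [-0.0, 0.4, -0.7]
gripper_width: 17.9
```

Nearly home; a bit more down while watching the force.

Call:
arm_command(
  targets=[
    [1, 0, 0, 0.002, 0],
    [1, 0, 0, 0.004, 0],
    [1, 0, 0, 0.005, 0],
    [1, 0, 0, 0.005, 0],
  ],
)

```text
time_s: 8.8
ee_pos: [495.3, -160.7, 65.2]
ee_rot: [-180.0, 0.2, 1.8]
force: [-3.2, 1.3, 13.2]
gripper_width: 17.9
```

```bash
python3 - <<'E'
from h import *
go(496,-161,65,2)
w=env.grab_frame("wrist")[:,:,::-1];s=env.grab_frame("scene")[:,:,::-1]
cv2.imwrite("pics/w8a.png",cv2.resize(w[150:240,200:300],None,fx=7,fy=6.5,interpolation=cv2.INTER_CUBIC))
cv2.imwrite("pics/s8a.png",cv2.resize(s[175:235,250:310],None,fx=9,fy=9,interpolation=cv2.INTER_CUBIC))
E
```

```text
t 8.8 pos [ 495.3461 -160.738    65.1558] rot [-179.9977    0.2378    1.8345] F [-3.2119  1.2507 13.2225] w 17.92746965683069
shift share [0.0013 0.0006 0.0003] turn share -0.003678473333980037 mm [0.6458 0.2828 0.1531]
```

View pics/w8a.png

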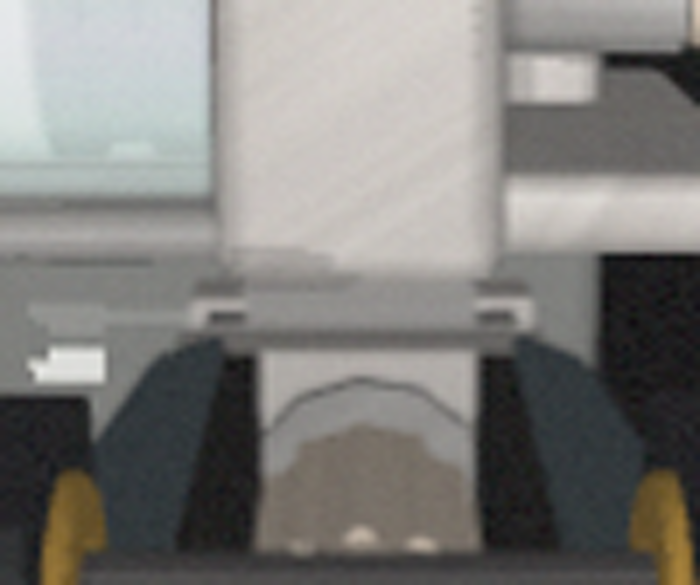

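View pics/s8a.png

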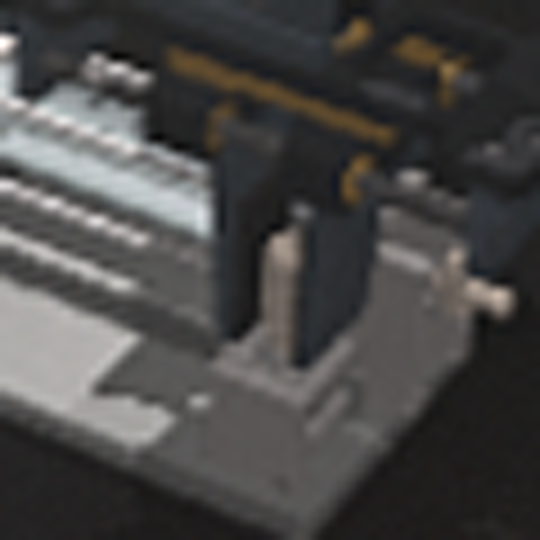

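Call:
arm_command(
  targets=[
    [0.8, 0, 0, -0.001, 0],
    [0.6, 0, 0, -0.001, 0],
    [0.5, 0, 0, -0.001, 0],
    [0.5, 0, 0, -0.001, 0],
    [0.5, 0, 0, -0.02, 0],
    [0.5, 0, 0, -0.06, 0],
    [0.5, 0, 0, -0.12, 0],
    [0.5, 0, 0, -0.18, 0],
  ],
)

```text
time_s: 9.57
ee_pos: [495.1, -160.5, 156.0]
ee_rot: [-180.0, 0.3, 1.8]
force: [1.0, -1.0, -0.9]
gripper_width: 45.8
```

```bash
python3 - <<'E'
from h import *
go(520,20,170,47)
w=env.grab_frame("wrist")[:,:,::-1];s=env.grab_frame("scene")[:,:,::-1]
cv2.imwrite("pics/w9.png",w)
cv2.imwrite("pics/s9a.png",cv2.resize(s[165:245,220:320],None,fx=7,fy=7,interpolation=cv2.INTER_CUBIC))
E
```

```text
t 9.57 pos [ 495.1071 -160.5147  155.9735] rot [-179.9552    0.3444    1.8358] F [ 1.024  -1.0012 -0.8663] w 45.80185302416838
shift share [ 0.0612 -0.3593 -0.0281] turn share -1.0036495056794503 mm [  30.578  -179.6356  -14.0701]
```

View pics/w9.png

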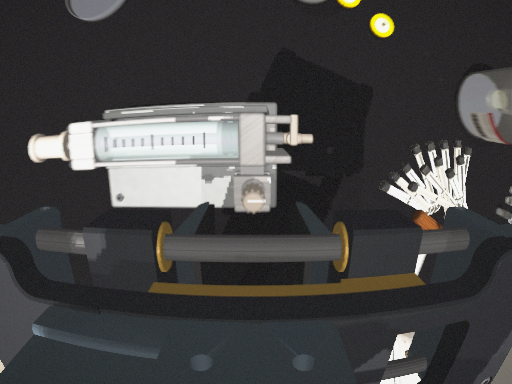

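View pics/s9a.png

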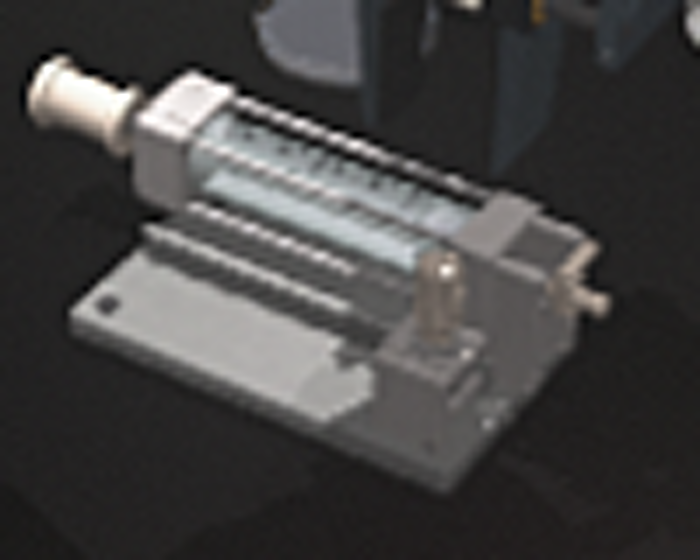

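Call:
arm_command(
  targets=[
    [0.4, 0.061, -0.36, -0.01, -1],
    [0.4, 0.061, -0.36, -0.01, -1],
    [0.4, 0.061, -0.36, -0.01, -1],
    [0.4, 0.061, -0.36, -0.01, -1],
    [0.4, 0.061, -0.36, -0.01, -1],
    [0.4, 0.061, -0.36, -0.01, -1],
    [0.4, 0.061, -0.36, -0.01, -1],
    [0.4, 0.061, -0.36, -0.01, -1],
  ],
)

```text
time_s: 10.33
ee_pos: [523.4, 19.7, 164.7]
ee_rot: [179.6, -0.1, 46.9]
force: [-0.2, 0.1, -0.1]
gripper_width: 54.6
```

```bash
python3 - <<'E'
from h import *
go(536.5,47,150,92)
E
```

```text
t 10.33 pos [523.4279  19.6765 164.68  ] rot [179.6239  -0.0581  46.9348] F [-0.2243  0.0701 -0.1027] w 54.626248524023524
shift share [ 0.0577 -0.0184  0.0293] turn share -1.0014492022463097 mm [28.8731 -9.2035 14.6492]
```

Call:
arm_command(
  targets=[
    [0.4, 0.058, -0.018, 0.03, -1],
    [0.4, 0.058, -0.018, 0.03, -1],
    [0.4, 0.058, -0.018, 0.03, -1],
    [0.4, 0.058, -0.018, 0.03, -1],
    [0.4, 0.058, -0.018, 0.03, -1],
    [0.4, 0.058, -0.018, 0.03, -1],
    [0.4, 0.058, -0.018, 0.03, -1],
    [0.4, 0.058, -0.018, 0.03, -1],
  ],
)

```text
time_s: 11.0
ee_pos: [536.5, 46.6, 149.4]
ee_rot: [179.7, 0.2, 91.9]
force: [0.3, -0.3, 0.6]
gripper_width: 54.3
```

```bash
python3 - <<'E'
from h import *
go(536.5,47,75,92)
w=env.grab_frame("wrist")[:,:,::-1]
cv2.imwrite("pics/w10.png",w)
s=env.grab_frame("scene")[:,:,::-1];t=env.grab_frame("top")[:,:,::-1]
cv2.imwrite("pics/s10a.png",cv2.resize(s[145:235,215:315],None,fx=6,fy=6,interpolation=cv2.INTER_CUBIC))
cv2.imwrite("pics/t10a.png",cv2.resize(t[165:225,205:325],None,fx=6,fy=6,interpolation=cv2.INTER_CUBIC))
E
```

```text
t 11.0 pos [536.534   46.6144 149.4252] rot [179.7305   0.2262  91.8618] F [ 0.3203 -0.3128  0.5647] w 54.33064919079945
shift share [ 0.0014 -0.0007  0.1488] turn share -0.0030710711016657417 mm [ 0.6803 -0.3714 74.4221]
```

View pics/w10.png

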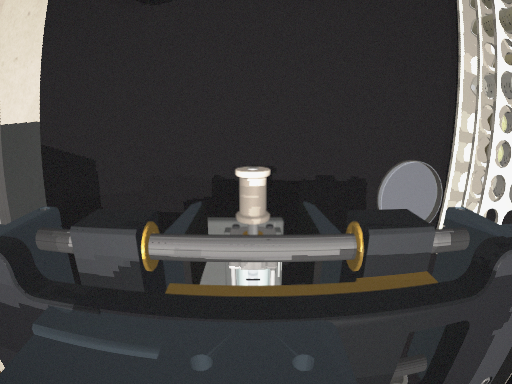

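View pics/t10a.png

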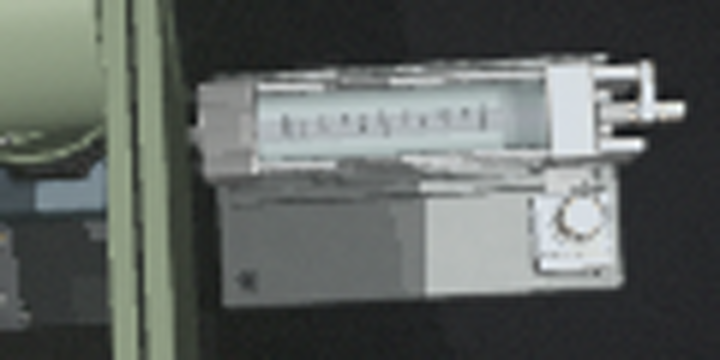

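View pics/s10a.png

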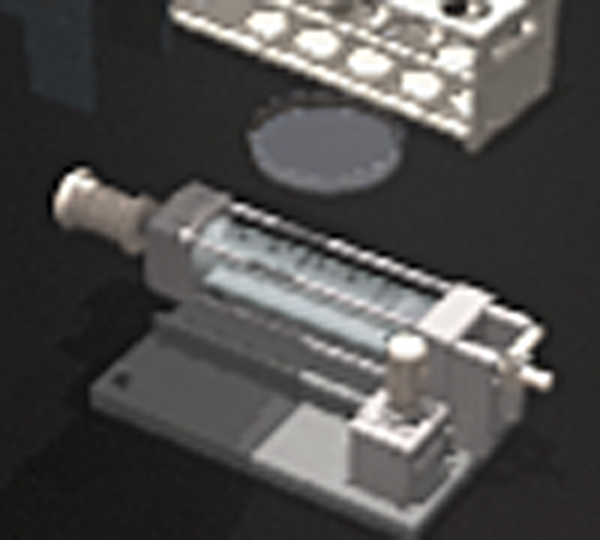

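```bash
python3 - <<'E'
from h import *
im=cv2.imread("pics/w10.png")
cv2.imwrite("pics/w10a.png",cv2.resize(im[155:245,210:300],None,fx=6.6,fy=6.6,interpolation=cv2.INTER_CUBIC))
s=env.state();e=s["ee_pos"];print(e)
f=lambda X:((wproj(X)-[210,155]+.5)*6.6-.5)
print("axis handle",f([536.5,46.9,64]))
u=np.array([-np.sin(np.radians(2)),np.cos(np.radians(2)),0])
c=np.array([536.5,46.9,64])
for k,h in ((23,15.5),(16.5,15.5),(16.5,12),(-16.5,12),(-16.5,15.5),(-23,15.5)): print(k,h,f(c+k*u+[0,0,h]))
E
```

```text
[536.6424  46.7423 149.5664]
axis handle [285.5446 259.1597]
23 15.5 [285.8608 112.2251]
16.5 15.5 [286.0237 163.0267]
16.5 12 [285.819  157.4849]
-16.5 12 [286.5779 402.9521]
-16.5 15.5 [286.7843 411.5448]
-23 15.5 [286.9206 458.3062]
```

View pics/w10a.png

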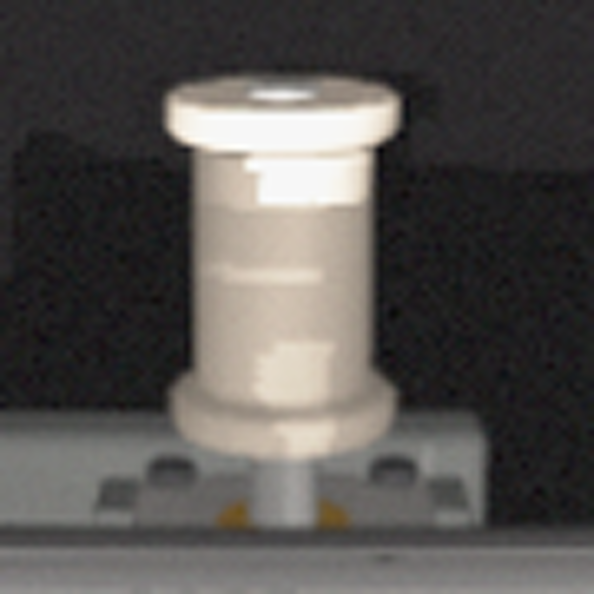

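```bash
python3 - <<'E'
from h import *
go(536.2,47.1,45,92)
E
```

```text
t 11.15 pos [536.6424  46.7423 149.5664] rot [179.7084   0.2225  91.8166] F [0.8785 0.1533 0.5676] w 54.86638176528931
shift share [ 0.0016 -0.0019  0.2091] turn share -0.004074817728561205 mm [  0.7776  -0.963  104.5606]
```

Call:
arm_command(
  targets=[
    [0.4, 0.0016, -0.0019, 0.06, -0.004],
    [0.4, 0.0016, -0.0019, 0.12, -0.004],
    [0.4, 0.0016, -0.0019, 0.16, -0.004],
    [0.4, 0.0016, -0.0019, 0.19, -0.004],
    [0.4, 0.0016, -0.0019, 0.209, -0.004],
    [0.4, 0.0016, -0.0019, 0.209, -0.004],
    [0.4, 0.0016, -0.0019, 0.209, -0.004],
  ],
)

```text
time_s: 11.73
ee_pos: [536.4, 47.1, 45.2]
ee_rot: [179.7, 0.2, 92.0]
force: [0.3, 0.3, 0.1]
gripper_width: 55.0
```

```bash
python3 - <<'E'
from h import *
go(536.2,47.1,45,92)
E
```

```text
t 11.73 pos [536.4362  47.0872  45.1595] rot [179.713    0.2235  91.963 ] F [0.2707 0.2556 0.0737] w 55.04016130820828
shift share [ 0.     -0.0005  0.0003] turn share -0.0008223815550157573 mm [ 0.0215 -0.2365  0.1583]
```

Close gently.

Call:
arm_command(
  targets=[
    [0.65, 0, 0, 0, 0],
    [0.65, 0, 0, 0, 0],
    [0.8, 0, 0, 0, 0],
    [0.8, 0, 0, 0, 0],
    [0.8, 0, 0, 0, 0],
    [0.8, 0, 0, 0, 0],
  ],
  squeeze=4,
)

```text
time_s: 12.23
ee_pos: [536.8, 47.1, 45.5]
ee_rot: [179.7, 0.2, 92.0]
force: [0.3, -0.9, 0.9]
gripper_width: 23.8
```

```bash
python3 - <<'E'
from h import *
go(536.2,47.1,45,92)
E
```

```text
t 12.23 pos [536.8099  47.1052  45.5377] rot [179.6523   0.223   91.964 ] F [ 0.3223 -0.9029  0.887 ] w 23.816197742517915
shift share [ 0.     -0.0012  0.0011] turn share -0.0007989764648906809 mm [ 0.0178 -0.613   0.5339]
```

Call:
arm_command(
  targets=[
    [1, 0, 0, 0, 0],
    [1, 0, 0, 0, 0],
    [1, 0, 0, 0, 0],
    [1, 0, 0, 0, 0],
  ],
  squeeze=25,
)

```text
time_s: 12.57
ee_pos: [536.9, 47.1, 45.6]
ee_rot: [179.6, 0.2, 92.0]
force: [-0.4, 0.0, 1.0]
gripper_width: 23.5
```

```bash
python3 - <<'E'
from h import *
go(536.2,47.1,45,92);print(env.state()["torque"])
E
```

```text
t 12.57 pos [536.9104  47.097   45.6138] rot [179.6396   0.2245  91.9661] F [-0.3956  0.0011  0.9512] w 23.52596196343036
shift share [ 0.0001 -0.0014  0.0012] turn share -0.0007528399910648255 mm [ 0.0298 -0.7138  0.6092]
[-0.0405 -0.0233  0.0104]
```

Call:
arm_command(
  targets=[
    [1, 0.005, 0, 0, 0],
    [1, 0.01, 0, 0, 0],
    [1, 0.015, 0, 0, 0],
    [1, 0.02, 0, 0, 0],
    [1, 0.02, 0, 0, 0],
  ],
)

```text
time_s: 12.98
ee_pos: [536.6, 56.0, 45.5]
ee_rot: [179.6, 0.4, 92.0]
force: [0.2, -5.3, 0.5]
gripper_width: 23.5
```

```bash
python3 - <<'E'
from h import *
go(535,92.1,45.6,92);print(env.state()["torque"])
E
```

```text
t 12.98 pos [536.641   56.0057  45.5481] rot [179.6408   0.3679  92.0342] F [ 0.1962 -5.32    0.5294] w 23.46721985242102
shift share [ 0.0723 -0.0007 -0.0006] turn share 0.0007605753307662629 mm [36.1287 -0.357  -0.2861]
[-1.1205 -0.0263 -0.0711]
```

Call:
arm_command(
  targets=[
    [1, 0.006, 0, 0, 0],
    [1, 0.012, 0, 0, 0],
    [1, 0.018, 0, 0, 0],
    [1, 0.024, 0, 0, 0],
    [1, 0.03, 0, 0, 0],
    [1, 0.036, 0, 0, 0],
    [1, 0.042, 0, 0, 0],
    [1, 0.042, 0, 0, 0],
  ],
)

```text
time_s: 13.65
ee_pos: [535.9, 75.5, 45.4]
ee_rot: [179.7, 0.5, 92.1]
force: [1.3, -7.8, 1.0]
gripper_width: 23.6
```

```bash
python3 - <<'E'
from h import *
go(535,92.1,45.6,92)
E
```

```text
t 13.65 pos [535.9167  75.5044  45.4105] rot [179.6537   0.5495  92.1102] F [ 1.2668 -7.7699  1.0043] w 23.56103072555133
shift share [ 0.0332 -0.0006 -0.0007] turn share 0.0024493376394010133 mm [16.6155 -0.3029 -0.3507]
```

Call:
arm_command(
  targets=[
    [1, 0.006, 0.0003, 0, 0],
    [1, 0.012, 0.0005, 0, 0],
    [1, 0.018, 0.0005, 0, 0],
    [1, 0.024, 0.0006, 0, 0],
    [1, 0.029, 0.0006, 0, 0],
    [1, 0.029, 0.0006, 0, 0],
    [1, 0.029, 0.0006, 0, 0],
  ],
)

```text
time_s: 14.23
ee_pos: [535.5, 88.0, 45.2]
ee_rot: [179.7, 0.8, 92.2]
force: [0.7, -9.4, 1.6]
gripper_width: 23.4
```

```bash
python3 - <<'E'
from h import *
go(535.3,93,45.6,92)
w=env.grab_frame("wrist")[:,:,::-1];s=env.grab_frame("scene")[:,:,::-1]
cv2.imwrite("pics/w11a.png",cv2.resize(w[155:275,190:310],None,fx=5,fy=5,interpolation=cv2.INTER_CUBIC))
cv2.imwrite("pics/s11a.png",cv2.resize(s[145:235,200:300],None,fx=6.6,fy=6.6,interpolation=cv2.INTER_CUBIC))
E
```

```text
t 14.23 pos [535.4653  87.9925  45.2317] rot [179.7009   0.7591  92.172 ] F [ 0.7095 -9.371   1.6076] w 23.36341537511711
shift share [ 0.01    0.0001 -0.0009] turn share 0.0038220803153744026 mm [ 5.0048  0.0269 -0.4345]
```

View pics/s11a.png

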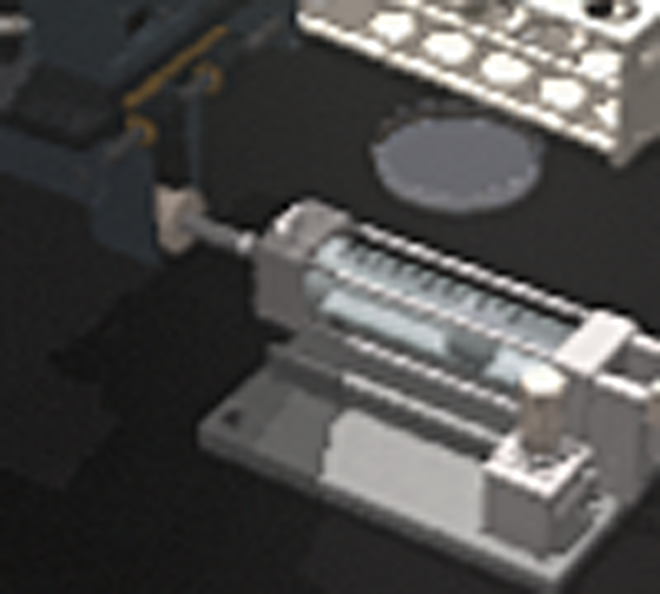

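View pics/w11a.png

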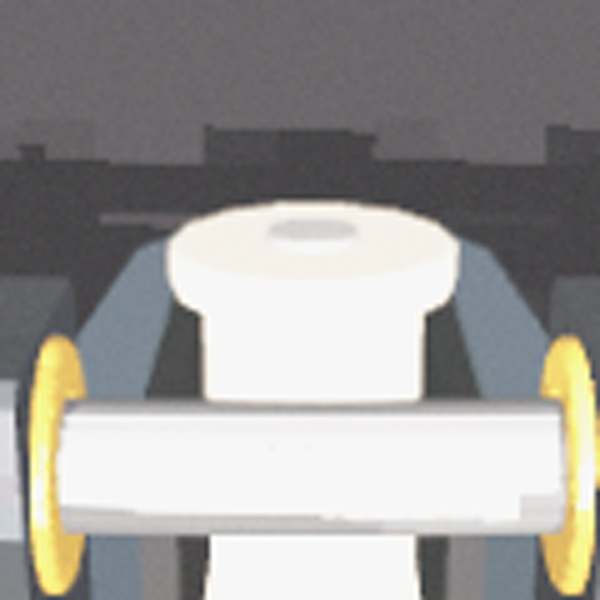

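Call:
arm_command(
  targets=[
    [1, 0.005, 0.0002, 0, 0],
    [1, 0.009, 0.0003, 0, 0],
    [1, 0.013, 0.0003, 0, 0],
    [1, 0.013, 0.0003, 0, 0],
    [1, 0.013, 0.0003, 0, 0],
  ],
)

```text
time_s: 14.75
ee_pos: [535.1, 92.3, 45.0]
ee_rot: [179.8, 1.0, 92.2]
force: [0.5, -10.2, 1.8]
gripper_width: 23.4
```

```bash
python3 - <<'E'
from h import *
go(535.3,93,45.6,92)
s=env.grab_frame("scene")[:,:,::-1];t=env.grab_frame("top")[:,:,::-1]
cv2.imwrite("pics/s12a.png",cv2.resize(s[160:210,210:270],None,fx=12,fy=12,interpolation=cv2.INTER_CUBIC))
cv2.imwrite("pics/t12a.png",cv2.resize(t[165:225,185:325],None,fx=5.5,fy=5.5,interpolation=cv2.INTER_CUBIC))
E
```

```text
t 14.75 pos [535.1491  92.3014  45.0162] rot [179.7538   0.9779  92.231 ] F [  0.5146 -10.167    1.8257] w 23.39970590200929
shift share [ 0.0014  0.0004 -0.0012] turn share 0.005133031625751351 mm [ 0.6822  0.1805 -0.5947]
```

View pics/s12a.png

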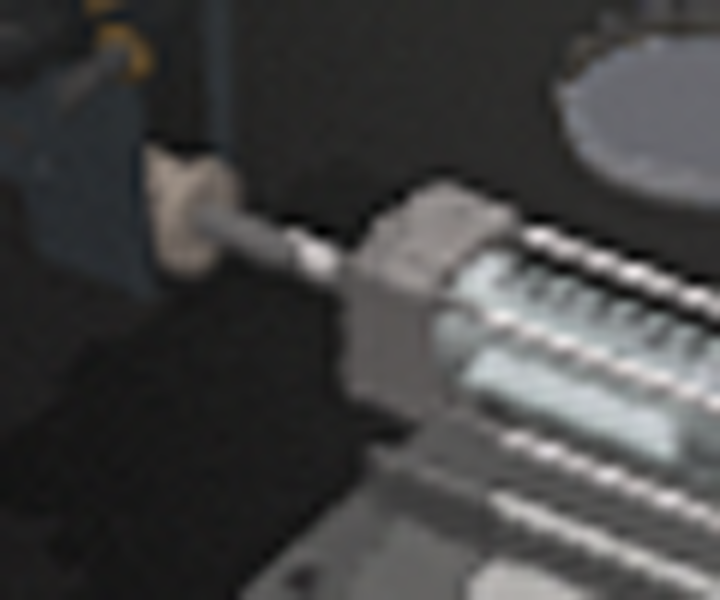

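View pics/t12a.png

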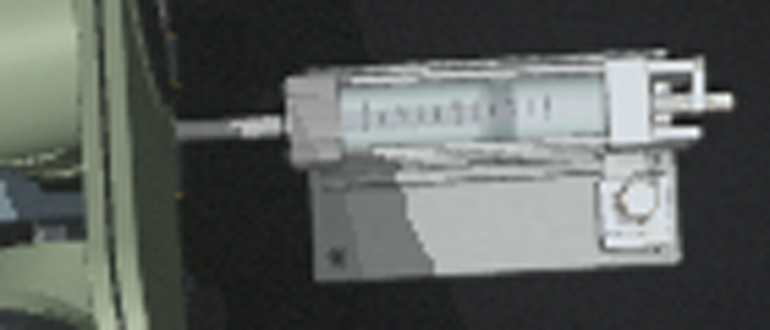

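```bash
python3 - <<'E'
from h import *
t=env.grab_frame("top").astype(int).sum(2)//3
t0=cv2.imread("pics/top0.png").astype(int).sum(2)//3
for v in (184,185,186,187,188,189): print(v,"now",t[v,222:250])
for v in (182,184,191,193): print(v,"t0",t0[v,232:254],"now",t[v,232:254])
v=187
for v in (180,183): print("far end",t0[v,292:312],t[v,292:312])
s=env.grab_frame("scene").astype(int).sum(2)//3
print("scene")
for v in range(176,188): print(v,s[v,226:246])
E
```

```text
184 now [ 27  33  32  28  30  30  27  31  32  29  38  34  38  30  34 142 138 156
 157 157 157 158 157 158 152 191 199 200]
185 now [ 25  30  31  31  26  28  29  31  30  30  32  29  32  32  31 140 139 159
 159 160 158 158 159 158 152 183 185 185]
186 now [ 34  36  39  45  57  63  69  75 109 111 116 161 144 147  74 164 137 138
 155 157 157 157 158 157 152 180 183 183]
187 now [ 99 100 100 101 114 170 173 174 177 179 172 175 178 181 101 172 142 141
 158 160 160 161 160 162 160 181 181 182]
188 now [117 115 116 115 130 128 117 183 183 180 180 172 167 169 110 175 144 143
 145 162 163 163 163 163 166 172 175 180]
189 now [100  99  98  99  99  97  95 153 151 155 121 114 112 107  52 108 142 143
 144 162 165 164 165 165 171 181 194 195]
182 t0 [ 81  41  32  34  34  53 185 198 201 197 197 219 220 219 219 146 174 178
 177 178 180 181] now [ 31  35  33  35  55 123 135 140 141 142 145 158 159 161 126 172 177 178
 178 180 180 180]
184 t0 [156  57  36  34  34  35 217 220 219 220 219 219 219 219 219 179 198 199
 200 199 152 188] now [ 38  34  38  30  34 142 138 156 157 157 157 158 157 158 152 191 19
[... 1044 characters left out ...]
5 103 103 100  96 139  91  21  16  22  21  49 114 126 118
 134 142]
180 [ 95  85  62  63  83  94 100 102 114 177 173 115  49  34  99 117 120 135
 145 142]
181 [104  80  39  28  42  61  79  86  86 166 197 176 102 101 125 120 132 135
 123 136]
182 [ 70  46  24  23  24  30  39  45  57 105 149 136  86  93 116 121 140 145
 140 132]
183 [ 31  26  23  28  29  26  26  25  30  44  74  82  80  84  90  92 118 138
 147 142]
184 [ 24  26  27  26  27  29  28  28  27  27  30  38  63  82  85  84  91  96
 107 115]
185 [27 27 30 29 25 30 29 29 29 28 27 23 45 79 89 86 85 84 87 84]
186 [27 27 27 28 28 29 27 29 28 29 29 25 56 84 89 86 86 87 86 84]
187 [24 27 29 27 28 29 29 30 29 29 29 27 48 81 88 86 89 87 88 86]
```

Call:
arm_command(
  targets=[
    [1, 0.006, 0.0002, 0, 0],
    [1, 0.008, 0.0003, 0, 0],
    [1, 0.008, 0.0003, 0, 0],
    [1, 0.008, 0.0003, 0, 0],
    [1, 0.008, 0.0003, 0, 0],
  ],
)

```text
time_s: 15.37
ee_pos: [534.9, 94.1, 44.8]
ee_rot: [179.8, 1.2, 92.3]
force: [1.0, -10.2, 0.0]
gripper_width: 23.6
```

```bash
python3 - <<'E'
from h import *
go(535.1,94.3,45,92)
T=env.grab_frame("top");t=T.astype(int).sum(2)//3
for v in range(184,191): print(v,"now",t[v,222:250])
S=env.grab_frame("scene");s=S.astype(int).sum(2)//3
for v in range(178,184): print(v,s[v,226:246])
cv2.imwrite("pics/s13a.png",cv2.resize(S[160:210,210:270,::-1],None,fx=12,fy=12,interpolation=cv2.INTER_CUBIC))
E
```

```text
t 15.37 pos [534.8793  94.0723  44.8034] rot [179.8123   1.1969  92.2903] F [  0.9662 -10.2012   0.0114] w 23.632195492800932
shift share [ 0.0004  0.0005 -0.0004] turn share 0.006451911426948224 mm [ 0.2145  0.2303 -0.2003]
184 now [ 30  26  28  29  29  21  27  31  30  37  35  36  37  30  30 144 156 157
 157 157 157 157 158 158 151 192 199 200]
185 now [ 28  28  29  28  30  26  30  27  28  31  30  31  31  30  31 140 158 160
 159 159 159 158 157 157 152 184 184 185]
186 now [ 27  33  35  44  55  59  68  71 104 106 114 108 153  96  67 129 137 154
 156 157 157 157 157 158 152 180 183 183]
187 now [ 98  99 114 168 168 170 172 173 164 167 183 173 175 126  93 142 140 141
 159 159 160 161 161 162 159 180 180 180]
188 now [116 116 116 133 121 190 189 188 184 181 180 180 170 140  80 138 142 143
 162 163 163 163 162 163 166 173 175 180]
189 now [100 100  99  98  98 107 155 157 153 158 122 116 112  67  39 113 141 143
 163 163 164 164 166 165 172 181 194 194]
190 now [ 52  50  49  43  39  39  51  54  51  55  41  39  37  32  30  72 143 143
 160 166 149 145 141 141 126 154 186 185]
178 [ 89  97 103 100  99  82  47  19  17  21  22  31  32  29  26  49  97 136
 143 137]
179 [ 78  79  89  98 103 104  99 107 137  88  18  16  25  21  50 103 138 145
 143 139]
180 [ 97  72  59  77  86  95 100 100 180 200 167  94  29  35 100 117 139 148
 144 142]
181 [ 86  46  27  38  46  61  77  81 152 188 199 177 101 100 126 119 139 137
 123 136]
182 [ 51  24  23  23  25  30  39  43  78 114 125 125  88  94 115 134 146 145
 138 132]
183 [ 26  24  27  27  25  25  25  23  28  46  57  76  82  85  87  99 119 138
 148 142]
```

View pics/s13a.png

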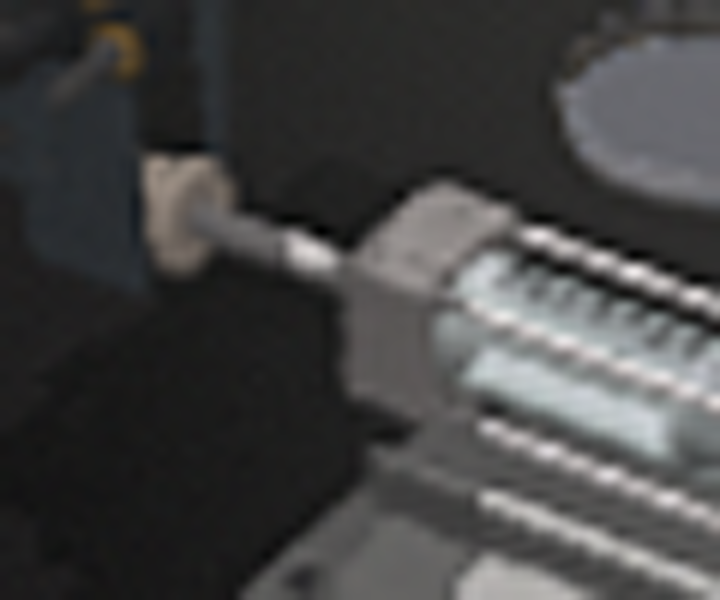

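```bash
python3 - <<'E'
from h import *
S=env.grab_frame("scene");cv2.imwrite("pics/s14.png",cv2.resize(S[120:320,170:430,::-1],None,fx=3,fy=3,interpolation=cv2.INTER_CUBIC))
go(535.1,94.3,45,92)
E
```

```text
t 15.52 pos [534.849   94.0767  44.7998] rot [179.8134   1.1968  92.2919] F [ 0.6188 -9.6449  0.9812] w 23.49257775669007
shift share [ 0.0004  0.0005 -0.0004] turn share 0.006486859010045818 mm [ 0.2089  0.2604 -0.2038]
```

View pics/s14.png

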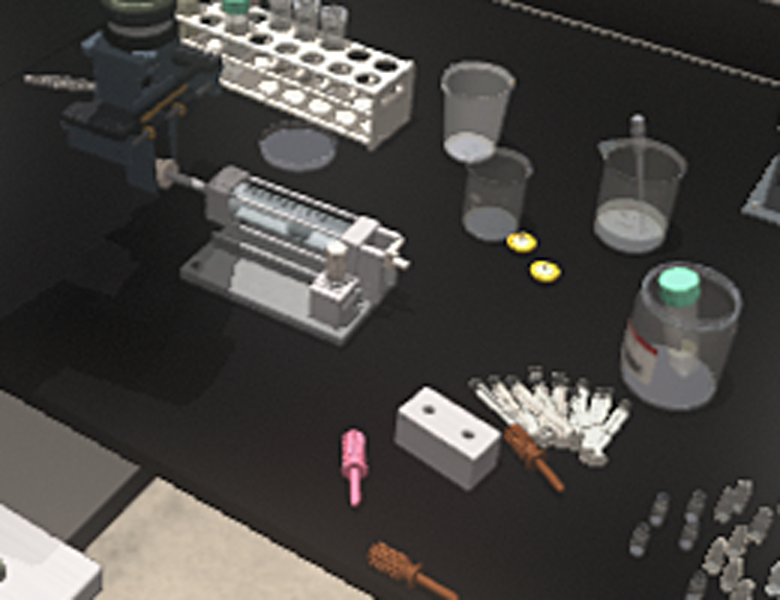

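The picture shows the pin standing home in the fork, the plunger drawn and held, and the loose items undisturbed on the bench. I'm handing it in.

```bash
python3 -c "
from workcell import env
print(env.job_done())"
```

```text
the job is handed in; nothing more can be done
None
```

I locked the syringe with the white pin, drew the plunger about 45 mm, and handed the job in at 15.5 s with the handle still held.

- **Pin:** The collar met the fork at the expected height with about 13 N of push. After I let go, the pictures showed the pin standing home in the fork.
- **Draw:** I gripped the handle across its waist (opening 23.5 mm) and pulled along the axis. The pull-back read 5 to 10 N, a little above the stated 5 to 8 N. Sideways force stayed at or below 1.3 N in the readings between moves.
- **Ring:** The handle moved 47 mm. The syringe had shifted about 2.3 mm against the pin, judged from the top view, so the draw is roughly 44.5 to 45 mm.
- **Weakest check:** In the top view a dark band about 2.3 mm wide shows beside the end block, and the block's edge should hide about another 1.3 mm. This fits a ring that is wholly out, but the camera is too coarse to show a clear gap behind it.
- **Other things:** The pink pin and the two brown pins fell over by themselves before I touched anything, and they are lying still on the bench. I never went near the beaker, jar or petri lid. The last picture shows the beaker and lid where they were; the jar was outside that picture.
- **Tilt:** The tool tilted slowly to about 1.2° over the draw calls, with no visible effect on the grip.

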